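Third hand: hold the terminal cover on the heater's seal

TASK

Be the third hand for the technician who will drive the four screws: take the terminal cover by its handle out of the foam rack, bring it to the open front of the dry-block heater and press it squarely onto the rubber seal, with its four screw holes over the tapped holes. Push steadily so that the seal is about half squeezed (around 8 N) and never flattened, and finish while you are still holding the cover there, not letting go. Leave the other things on the bench as they are.

Things in the scene. Friction and masses are not known exactly. Their poses are not given: they have to be found in the camera images.
- cover: Aluminium terminal cover 144 mm wide (y), 96 high (z), 10 thick (x), 0.27 to 0.45 kg, upright in either slot of the foam rack, 20 mm deep; lifts straight up. Black bow handle on its outer (-x) face; four 14 mm screw holes 59 mm left and right of the middle, 36 mm above and below mid-height. Origin: middle of the lower edge; x from handle side to inner face, y left seen so, z up.
- cover_handle (a point): Grip point: middle of the handle's upright bar, 43 mm in front of the plate's mid-plane (48 mm from its inner face), 56 mm above the plate's lower edge (8 mm above mid-height). The bar is 12 mm wide (y), 14 deep (x), 56 tall; two legs 12 mm wide join its ends to the plate. Grip across y from above, a finger on either side. Axes as the cover's.
- hole_ul (a point): Centre of the cover's upper left screw hole (at +y, +z seen from the handle's side), on the inner (+x) face of the plate. Axes as the cover's.
- hole_lr (a point): Centre of the cover's lower right screw hole (-y, -z), on the inner face. Axes as the cover's.
- heater: Dry-block heater: fixed steel box 180 mm deep (x), 240 wide (y), 150 high, brass block on top (to 164). Its front (its -x side, facing away from the robot) has an open compartment 76 x 56 mm edged by a black rubber seal, 96 x 76 mm outside, 10 mm proud, and four brass tapped holes 118 x 72 mm apart. Left or right of the rack, yaw pi +-0.25. Origin: centre of underside; x front to back, z up.
- heater_center (a point): Middle of the seal's free face, on the axis of the opening: 10 mm in front of the steel front, 82 mm above the bench. The cover's mid-height (48 mm above its lower edge) belongs at this height. Axes as the heater's; pressing is along +x.
- tapped_ul (a point): Mouth of the upper left tapped hole (+y, +z) in the steel front, where the cover's upper left hole belongs. Axes as the heater's.
- tapped_lr (a point): Mouth of the lower right tapped hole (-y, -z) in the steel front. Axes as the heater's.
- seal (a joint): How far the rubber seal is squeezed, in m: 0 free, 0.008 flat. It is a soft spring of 2 N per mm: half squeezed, 0.004, takes 8 N; flat takes 16 N.
- rack: Grey foam block 190 x 190 mm, 40 mm high, fixed, with two slots along its y, 14 mm wide and 20 mm deep, 100 mm apart (at x = -50 and +50 mm). Origin: centre of the underside. Yaw pi, give or take 0.25; so the cover's handle is on the side away from the robot.
- vent_panel: Bystander in the rack's other slot: aluminium panel 120 mm wide, 80 mm high, 10 mm thick, with dark vent slits and no handle. Origin: middle of its lower edge.
- screwdriver: Bystander: screwdriver 170 mm long lying on the bench, in the middle, beyond dish, heater and rack. Origin: the underside at its middle.
- screw_dish: Bystander: round steel dish with four screws, 68 mm across, 18 mm high, beyond and between heater and rack. Origin: centre of the underside.
- sleeve: Bystander: upright brass well sleeve, 40 mm across its flange, 68 mm high, between heater and rack. Origin: centre of the underside.
- paste_jar: Bystander: small jar 56 mm across, 60 mm high, at the left. Origin: centre of the underside.
- probe: Bystander: thermometer probe lying on the bench at the right, 6 mm steel stem 200 mm long on a black handle 20 mm thick. Origin: below the handle, near the stem.
There are look-alikes about, which are no part of the job. What is shaped like the cover but yellow is not meant.

How it is judged:
By the outcome, as a careful person would: the job done as asked, in the order asked, and still so for the second after the job is handed in, while the arm keeps its last pose, push and grip.
It also fails if it takes over 48 s, if anything falls off the work surface, if the arm or the gripper's body presses on something with over 40 N, if the wrist force passes 120 N, or if a joint passes its speed limit or range.

ROBOT

A 6-joint arm with a two-finger parallel gripper is mounted at the origin on the work surface. World frame = base frame: x ahead of the robot, y to its left, z up, the work surface at z = 0. Lengths are in m, angles in rad, forces in N, time in s.
With the tool pointing down it reaches from about 0.3 to 0.75 m from the base axis. Payload 8.5 kg.
Tool frame: the origin (TCP) lies on the centre line of the jaws, within the pads' length; the fingertips stand 22 mm ahead of it and the grasp point (between the pads) lies 3 mm ahead of it; z points along the fingers, y is the line along which they close (so a half turn about z gives the same grasp; the last joint's range is limited). The gripper opens to 85 mm and grips with 20 to 120 N. Pads are 22 mm wide; open, the fingers measure 114 mm over their backs; the gripper's body (76 mm by 85 mm) begins 54 mm behind the grasp point. The pads swing forward as they close: fully open they stand 13 mm farther back than shut.
Start: joints at [1.123, 0.381, 1.297, -0, 1.464, -0.215], TCP at [0.127, 0.535, 0.253] pointing down, gripper open.
Joint ranges: [-3.11, 3.11], [-0.89, 2.33], [0.22, 2.48], [-1.42, 4.56], [0.17, 2.85], [-2.88, 2.88]. Speed limits (rad/s): [2.39, 2.39, 3.14, 3.14, 3.14, 3.14].

INTERFACE

Orientations are given as a rotation vector (axis times angle).
In Python, from plant import env gives the robot as it stands.
- The arm moves only by the shell command python3 -m pendant 'ROWS' [FORCE]. ROWS is text: rows parted by semicolons, each of 7 numbers parted by spaces: the turn, a rotation vector about the tool's x, y, z scaled (see below), then the shift along the tool's x, y, z scaled (see below), then the finger opening in mm, from 0 to 85.4. A call has 1 to 20 rows; each row is the pose to reach, as a shift and turn from the pose commanded when the call began, along the tool's axes at that moment, turning the shorter way round; what a row does not reach only later rows make up. The controller multiplies each number of a shift by 0.1 m and each number of a turn by 180 degrees. A row lasts 1/12 s, in which the tool goes at most 41.7 mm and 7.16 degrees, less where a joint would pass 70% of its speed; a pose out of reach is approached as far as the arm can. A call with a number of a shift or a turn outside -1 to 1 is refused whole. A call with a gripper value outside its range is refused whole. The fingers move at their own pace and stop on an object; FORCE is the grip in N (left out, the last holds). Time passes only in rows, so rows that repeat a pose let the fingers close. It gives the time, the measured TCP pose, the force, the opening and the grip force at its end, in the units of the state.
- env.state(): the state, without advancing time (a new reading comes with each control period).
- env.read_camera(name): name is "scene" or "top" or "wrist"; returns a dict with "image" (400x640x3 uint8, red, green, blue), "range_z" (400x640 float32, m along the optical axis (not along the pixel's ray), 0 where there is no reading), "vertical_fov" (degrees; the focal length in pixels is half the picture's height over the tangent of half this angle, whatever the lens; pixels are square), "cx", "cy" (the principal point, pixels), "k1" (the pictures are not rectified: a ray, as slopes to the right and down, at radius r is drawn at 1 + k1 r^2 times it, then the intrinsics apply), "extrinsics" (4x4, takes a point from camera to world coordinates). Camera axes: x right, y up, looking along -z (the intrinsics and any distortion apply to the point x, -y, -z); pixel columns grow to the right and rows downward; lengths in m; the calibration is good to about 2 mm. A picture is of the moment at which its call begins.
- env.close_job(): hands the job in; it is judged then, once.
The state is a dict: "t": time; "joints": joint angles; "qd": joint speeds; "joint_efforts": joint torques, N m; "tool_pos": TCP position; "tool_rot": TCP orientation; "ft_force": force on the tool from outside, world axes, zero at the start; "torque": the same for the moment, N m; "finger_gap": opening from 0.0 (shut) to 1.0 (fully open); "gripper_force": force on a finger pad.
Only numpy, scipy, OpenCV 4.12 (cv2) and the standard library are available. Lean on these libraries where they do the work, as an engineer would, in place of code of your own. Each camera call takes 0.05 s, during which the arm holds its last target. There are 200 camera calls.

## Working session

There is one attempt and no reset: what is moved stays moved. The work goes in short steps, Python scripts to look and compute and a shell command to move; the robot and the scene stay as the last step left them, time stands still between calls to the robot, and variables do not carry over. Pictures are saved under pics/ and viewed, at most 10 in all, crops included, and the job is handed in when it is done.

```bash
ls; mkdir -p pics
cat > h.py <<'E'
import numpy as np, cv2
from scipy.spatial.transform import Rotation as R
def load(n):
    d=np.load(f'pics/{n}.npz'); return {k:d[k] for k in d.files}
def grab(env,cam,n):
    c=env.read_camera(cam); np.savez(f'pics/{n}.npz',**c); cv2.imwrite(f'pics/{n}.png',c['image'][...,::-1]); return c
def K(c):
    f=c['image'].shape[0]/2/np.tan(np.radians(float(c['vertical_fov']))/2)
    return np.array([[f,0,float(c['cx'])],[0,f,float(c['cy'])],[0,0,1]])
def rays(c,uv):
    p=cv2.undistortPoints(np.asarray(uv,float).reshape(-1,1,2),K(c),np.array([float(c['k1']),0,0,0]))[:,0]
    return np.c_[p[:,0],-p[:,1],-np.ones(len(p))]
def pts(c,uv):   # world points from range image
    uv=np.asarray(uv).reshape(-1,2); r=rays(c,uv)
    z=c['range_z'][np.round(uv[:,1]).astype(int),np.round(uv[:,0]).astype(int)]
    E=c['extrinsics']; return (r*z[:,None])@E[:3,:3].T+E[:3,3]
def plane(c,uv,h): # rays onto z=h
    E=c['extrinsics']; d=rays(c,uv)@E[:3,:3].T; o=E[:3,3]
    return o+d*((h-o[2])/d[:,2])[:,None]
def cloud(c):
    v,u=np.mgrid[0:400,0:640]; uv=np.c_[u.ravel(),v.ravel()]
    P=pts(c,uv); P[c['range_z'].ravel()==0]=np.nan; return P.reshape(400,640,3)
E
python3 - <<'E'
from plant import env
from h import *
np.set_printoptions(precision=4,suppress=True)
for n in ['top','scene']:
    c=grab(env,n,n+'0'); print(n,c['extrinsics'],c['vertical_fov'],c['k1'])
print(env.state())
E
```

```text
pics
top [[ 0.006   0.9821 -0.1882  0.3166]
 [-1.      0.0046 -0.0081 -0.0829]
 [-0.0071  0.1882  0.9821  1.3425]
 [ 0.      0.      0.      1.    ]] 57.46491894660815 -0.05778158927218764
scene [[ 0.5932 -0.6872  0.4194  1.1675]
 [ 0.805   0.5101 -0.3029 -0.5206]
 [-0.0058  0.5173  0.8558  1.3176]
 [ 0.      0.      0.      1.    ]] 46.712421858507255 -0.05851382938517359
{'t': 0.1, 'joints': array([ 1.1227,  0.3811,  1.2981, -0.    ,  1.4636, -0.2153]), 'qd': array([ 0.0004, -0.0014, -0.001 , -0.0008, -0.0003,  0.0008]), 'joint_efforts': array([  0.0029, -44.922 , -23.1656,  -0.0002,   0.0036,   0.    ]), 'tool_pos': array([0.1268, 0.535 , 0.2528]), 'tool_rot': array([-0.3648, -3.1199,  0.0019]), 'ft_force': array([ 0.2094,  0.9623, -0.0742]), 'torque': array([-0.0323, -0.0018, -0.0266]), 'gripper_force': 0.0, 'finger_gap': 1.0005858972368114}
```

View pics/top0.png

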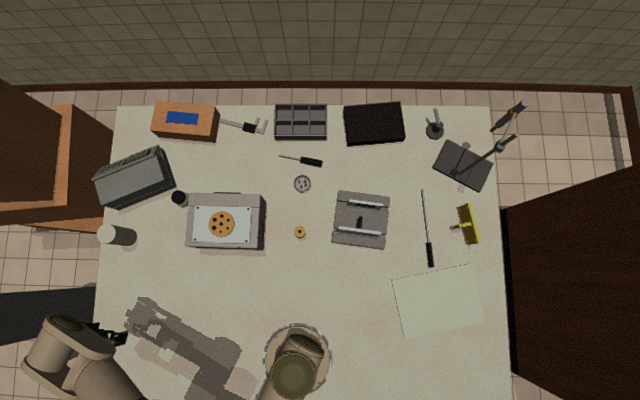

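View pics/scene0.png

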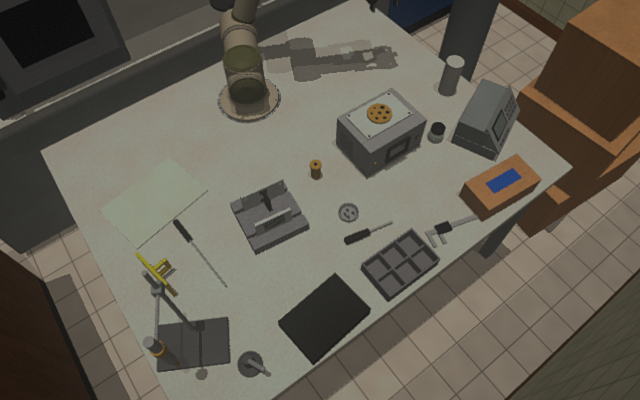

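Candidates: the cover in the rack's near slot (handle at about (360,222) in top), the vent panel in the far slot (362,200), and the yellow look-alike (467,225). By the description it is the near, handled one. I'll check it in a crop and measure.

```bash
cat > m.py <<'E'
from h import *
np.set_printoptions(precision=4,suppress=True)
def rect(P,m,name):
    q=P[m][:,:2]; r=cv2.minAreaRect((q*1000).astype(np.float32))
    print(name,len(q),'c',np.array(r[0])/1000,'size',r[1],'ang',r[2],'zmed',np.median(P[m][:,2]))
for n in ['top0','scene0']:
    c=load(n); P=cloud(c); X,Y,Z=P[...,0],P[...,1],P[...,2]; print(n, 'bench z',np.nanmedian(Z[(X>.3)&(X<.7)&(Y>-.4)&(Y<.4)]))
    rk=(abs(X-.4)<.2)&(abs(Y+.19)<.15)
    ht=(abs(X-.4)<.2)&(abs(Y-.21)<.19)
    rect(P,rk&(abs(Z-.04)<.006),'racktop')
    rect(P,ht&(abs(Z-.15)<.006),'heatertop'); rect(P,ht&(abs(Z-.164)<.005),'brass')
    hi=(rk&(Z>.07)).astype(np.uint8); k,l,s,_=cv2.connectedComponentsWithStats(hi)
    for i in range(1,k):
        if s[i,4]>15: m=l==i; print(' comp',s[i],'z',np.nanpercentile(Z[m],[5,50,95])); rect(P,m,'  ')
    g=c['image'].max(2); d=rk&(Z>.06)&(g<60); rect(P,d,'dark handle'); print(np.percentile(Z[d],[5,50,95]))
im=load('top0')['image'][160:280,300:500,::-1]; a=cv2.resize(im,None,fx=4,fy=4,interpolation=2)
im=load('scene0')['image'][160:270,220:320,::-1]; b=cv2.resize(im,None,fx=4,fy=4,interpolation=2)
cv2.imwrite('pics/crop.png',a[:, :480]); cv2.imwrite('pics/crop2.png',b)
E
python3 m.py; python3 -c "
import cv2,numpy as np
a=cv2.imread('pics/crop.png')[:440,:400];b=cv2.imread('pics/crop2.png')[:440,:400];cv2.imwrite('pics/crop3.png',np.hstack([a,b]))"
```

```text
top0 bench z 0.0019926226171838035
racktop 2120 c [ 0.4886 -0.2232] size (191.22137451171875, 190.9900665283203) ang 82.45153045654297 zmed 0.04000669578831961
heatertop 2499 c [0.468  0.2468] size (245.14381408691406, 181.05850219726562) ang 89.15567779541016 zmed 0.15132135431878657
brass 702 c [0.4527 0.2454] size (186.11732482910156, 118.5994644165039) ang 89.68789672851562 zmed 0.1631072228176942
 comp [348 199  35   9 154] z [0.0744 0.0976 0.1033]
   154 c [ 0.5373 -0.2329] size (118.67637634277344, 11.283512115478516) ang 82.46762084960938 zmed 0.09762011808095816
 comp [338 217  43  19 234] z [0.0809 0.1131 0.1193]
   234 c [ 0.4608 -0.2113] size (143.6923370361328, 52.874332427978516) ang 82.38117218017578 zmed 0.11305645789628094
dark handle 147 c [ 0.4851 -0.2138] size (142.8804931640625, 101.6295394897461) ang 82.39117431640625 zmed 0.08260914073656811
[0.0622 0.0826 0.1057]
scene0 bench z 0.003028741711987193
racktop 1887 c [ 0.4889 -0.2226] size (191.69302368164062, 194.81222534179688) ang 82.24054718017578 zmed 0.0410987386036743
heatertop 1998 c [0.4714 0.246 ] size (244.4531707763672, 185.40805053710938) ang 89.42594146728516 zmed 0.15115902685477833
brass 569 c [0.4594 0.2447] size (188.77110290527344, 117.91230773925781) ang 88.44672393798828 zmed 0.16255666622783993
 comp [240 178  45  29 523] z [0.0738 0.1019 0.118 ]
   523 c [ 0.4629 -0.2114] size (143.68055725097656, 58.0888557434082) ang 83.58673095703125 zmed 0.10193207299477391
 comp [254 207  38  24 309] z [0.0733 0.0942 0.1037]
   309 c [ 0.5391 -0.2339] size (121.32192993164062, 14.208759307861328) ang 81.36617279052734 zmed 0.09418302697529768
dark handle 200 c [ 0.4945 -0.2279] size (69.2348861694336, 104.1169662475586) ang 81.42733764648438 zmed 0.0848340193835545
[0.0616 0.0848 0.1078]
```

View pics/crop3.png

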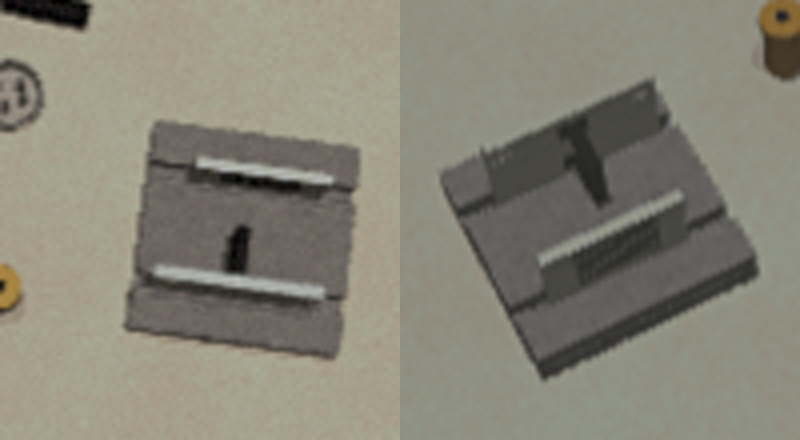

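The crop shows the aluminium cover with the black bow handle in the near slot, crop px (240,285) with the handle at (235,250). The slitted vent panel is in the far slot at (265,172). The yellow one is elsewhere, so the choice stands.

```bash
cat > go.py <<'E'
import sys
from plant import env
from h import *
np.set_printoptions(precision=4,suppress=True)
# usage: go.py x y z xdir_yaw(rad): tool x axis direction in plane, tool z down
def todo(t,yaw):
    s=env.state(); A=R.from_rotvec(s['tool_rot'])
    x=np.array([np.cos(yaw),np.sin(yaw),0]); z=np.array([0,0,-1.]); T=R.from_matrix(np.c_[x,np.cross(z,x),z])
    print('t',s['t'],'pos',s['tool_pos'],'q',s['joints'],'F',s['ft_force'],s['torque'],'gap',s['finger_gap'],s['gripper_force'])
    print('axes',A.as_matrix().ravel())
    print('turn',(A.inv()*T).as_rotvec()/np.pi,'shift',A.inv().apply(np.array(t)-s['tool_pos'])/.1)
if __name__=='__main__': a=list(map(float,sys.argv[1:])); todo(a[:3],a[3])
E
python3 go.py 0.481 -0.214 0.25 3.008
```

```text
t 0.1 pos [0.1268 0.535  0.2528] q [ 1.1227  0.3811  1.2981 -0.      1.4636 -0.2153] F [ 0.2094  0.9623 -0.0742] [-0.0323 -0.0018 -0.0266] gap 1.0005858972368114 0.0
axes [-0.973   0.2307 -0.0005  0.2307  0.973  -0.0011  0.0003 -0.0012 -1.    ]
turn [-0.0004 -0.0001 -0.0316] shift [-5.1746 -6.4702  0.0344]
```

```bash
python3 -m pendant '0 0 -0.0316 -0.75 -0.9 0 85; 0 0 -0.0316 -0.75 -0.9 0 85; 0 0 -0.0316 -0.75 -0.9 0 85' 40
python3 -m pendant '0 0 0 -0.64 -0.99 0 85; 0 0 0 -0.64 -0.99 0 85; 0 0 0 -0.64 -0.99 0 85'
python3 -m pendant '0 0 0 -0.64 -0.99 0 85; 0 0 0 -0.64 -0.99 0 85; 0 0 0 -0.64 -0.99 0 85'
python3 -m pendant '0 0 0 -0.64 -0.99 0 85; 0 0 0 -0.64 -0.99 0 85; 0 0 0 -0.64 -0.99 0 85'
python3 -m pendant '0 0 0 -0.64 -0.99 0 85; 0 0 0 -0.64 -0.99 0 85; 0 0 0 -0.64 -0.99 0 85'
python3 go.py 0.481 -0.214 0.25 3.008
python3 - <<'E'
from plant import env
from h import *
c=grab(env,'wrist','w0'); print(c['extrinsics'],c['vertical_fov'])
E
```

```text
t: 0.35
tool_pos: [0.1792, 0.4283, 0.2527]
tool_rot: [-0.207, -3.134, 0.002]
ft_force: [1.3, -0.4, -0.5]
finger_gap: 0.993
gripper_force: 0.0
t: 0.6
tool_pos: [0.2295, 0.3214, 0.2531]
tool_rot: [-0.209, -3.134, 0.001]
ft_force: [0.9, 0.2, 0.2]
finger_gap: 0.994
gripper_force: 0.0
t: 0.85
tool_pos: [0.2798, 0.2149, 0.2533]
tool_rot: [0.21, 3.135, -0.0]
ft_force: [0.4, -0.2, -0.4]
finger_gap: 0.997
gripper_force: 0.0
t: 1.1
tool_pos: [0.3302, 0.108, 0.2534]
tool_rot: [0.211, 3.134, -0.0]
ft_force: [1.1, 1.0, 0.0]
finger_gap: 0.995
gripper_force: 0.0
t: 1.35
tool_pos: [0.3806, 0.0011, 0.2533]
tool_rot: [0.212, 3.134, -0.0]
ft_force: [0.2, 0.0, -0.0]
finger_gap: 0.993
gripper_force: 0.0
t 1.35 pos [0.3806 0.0011 0.2533] q [-0.3108  0.0782  1.7117 -0.0001  1.3515 -1.7468] F [ 0.1716  0.0358 -0.0449] [ 0.0031 -0.0605 -0.0003] gap 0.9931436690621109 0.0
axes [-0.9909  0.1344  0.0001  0.1344  0.9909 -0.0002 -0.0001 -0.0002 -1.    ]
turn [-0.0001  0.     -0.0004] shift [-1.2839 -1.9969  0.0331]
[[ 1.34927347e-01 -9.47257297e-01 -2.90685785e-01  3.05630866e-01]
 [ 9.90855029e-01  1.28705934e-01  4.05104258e-02  1.17546420e-02]
 [-9.60811028e-04 -2.93493436e-01  9.55960606e-01  3.73351917e-01]
 [ 0.00000000e+00  0.00000000e+00  0.00000000e+00  1.00000000e+00]] 65.9043864270653
```

View pics/w0.png

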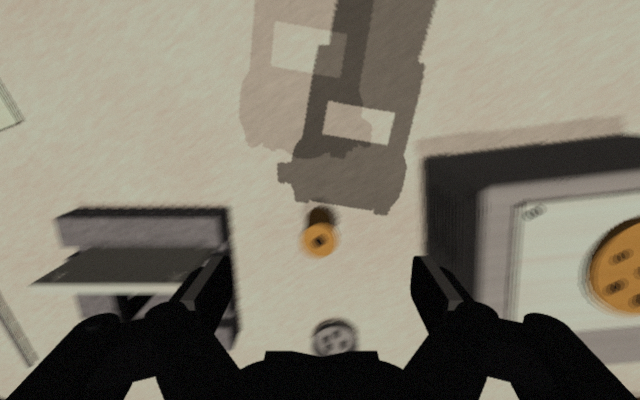

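Wrist view: sleeve at (320,240), dish at (335,335), rack lower left and heater on the right. The arm tracks well. I'll go on to above the handle.

```bash
python3 -m pendant '0 0 0 -0.64 -0.99 0 85; 0 0 0 -0.64 -0.99 0 85; 0 0 0 -0.64 -0.99 0 85'
python3 -m pendant '0 0 0 -0.64 -1 0 85; 0 0 0 -0.64 -1 0 85; 0 0 0 -0.64 -1 0 85; 0 0 0 -0.64 -1 0 85'
python3 go.py 0.481 -0.214 0.25 3.008
python3 - <<'E'
from plant import env
from h import *
c=grab(env,'wrist','w1')
np.set_printoptions(precision=4,suppress=True)
P=cloud(c);X,Y,Z=P[...,0],P[...,1],P[...,2]
v,u=np.mgrid[0:400,0:640]
def rect(m,name):
    q=P[m][:,:2]; r=cv2.minAreaRect((q*1000).astype(np.float32)); print(name,len(q),np.array(r[0])/1000,r[1:],np.median(P[m],0))
m=(abs(Z-.116)<.006)&(abs(X-.44)<.06); rect(m,'plate top')
rect((abs(Z-.1)<.006)&(abs(X-.535)<.05),'panel top')
g=c['image'].max(2); d=(abs(Z-.1)<.01)&(abs(X-.475)<.025)&(abs(Y+.214)<.04)&(g<70); rect(d,'handle top')
E
```

```text
t: 1.65
tool_pos: [0.4309, -0.1052, 0.2531]
tool_rot: [-0.21, -3.134, 0.0]
ft_force: [0.3, 0.7, -0.5]
finger_gap: 0.996
gripper_force: 0.0
t: 1.98
tool_pos: [0.4821, -0.2156, 0.252]
tool_rot: [-0.216, -3.134, 0.001]
ft_force: [-0.9, 0.8, -0.6]
finger_gap: 0.993
gripper_force: 0.0
t 1.9833 pos [ 0.4821 -0.2156  0.252 ] q [-0.6446  0.3431  1.36   -0.0008  1.4383 -2.0779] F [-0.9168  0.7745 -0.5707] [ 0.0574  0.0111 -0.0093] gap 0.9928738280591185 0.0
axes [-0.9906  0.137  -0.0004  0.137   0.9906 -0.0007  0.0003 -0.0008 -1.    ]
turn [-0.0002 -0.0001 -0.0012] shift [0.0127 0.0147 0.0201]
plate top 2244 [ 0.4398 -0.2104] ((144.98388671875, 10.274179458618164), 82.36518859863281) [ 0.4395 -0.2107  0.1153]
panel top 1494 [ 0.5131 -0.2326] ((120.47620391845703, 61.42036056518555), 82.5156021118164) [ 0.5368 -0.234   0.0995]
handle top 558 [ 0.4694 -0.2139] ((11.068934440612793, 39.889320373535156), 82.17776489257812) [ 0.4691 -0.2137  0.1034]
```

View pics/w1.png

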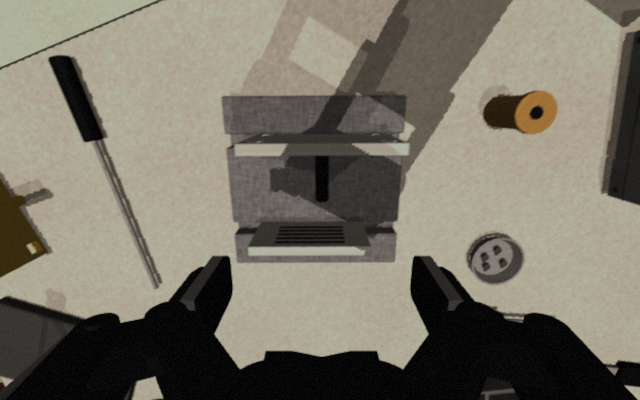

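The view shows the plate top edge at (322,147), the handle bar between (322,157) and (322,200), and the panel at (308,250). The plate is 145 mm long and the handle ends 50 mm out, both as specified. Descending.

```bash
python3 -m pendant '0 0 -0.0014 0 0 0.3 85; 0 0 -0.0014 0 -0.005 0.6 85; 0 0 -0.0014 0 -0.005 0.9 85; 0 0 -0.0014 0 -0.005 0.9 85;  0 0 -0.0014 0 -0.005 0.9 85'
python3 go.py 0.4823 -0.2161 0.080 3.0087
```

```text
t: 2.45
tool_pos: [0.48, -0.2101, 0.1632]
tool_rot: [-0.202, -3.133, -0.002]
ft_force: [-0.8, -1.0, 0.9]
finger_gap: 0.991
gripper_force: 0.0
t 2.45 pos [ 0.48   -0.2101  0.1632] q [-0.6388  0.4224  1.5129  0.0001  1.2089 -2.0812] F [-0.7533 -0.9749  0.8969] [ 0.0515 -0.0208 -0.0218] gap 0.9908366289468292 0.0
axes [-0.9918  0.1281 -0.0021  0.1281  0.9918  0.0017  0.0023  0.0014 -1.    ]
turn [ 0.0004 -0.0007  0.0014] shift [-0.0327 -0.0579  0.8317]
```

```bash
python3 -m pendant '0 0 0.0014 -0.033 -0.058 0 85; 0 0 0.0014 -0.033 -0.058 0.2 85; 0 0 0.0014 -0.033 -0.058 0.4 85; 0 0 0.0014 -0.033 -0.058 0.6 85; 0 0 0.0014 -0.033 -0.058 0.8 85;0 0 0.0014 -0.033 -0.058 0.82 85; 0 0 0.0014 -0.033 -0.058 0.82 85; 0 0 0.0014 -0.033 -0.058 0.82 85'
python3 go.py 0.4823 -0.2161 0.080 3.0087
```

```text
t: 3.12
tool_pos: [0.4839, -0.2179, 0.0832]
tool_rot: [0.209, 3.132, -0.003]
ft_force: [-0.1, 0.6, -0.3]
finger_gap: 0.995
gripper_force: 0.0
t 3.1167 pos [ 0.4839 -0.2179  0.0832] q [-0.6464  0.5353  1.5945 -0.      1.0086 -2.0837] F [-0.1431  0.5787 -0.3234] [-0.002  -0.0004 -0.0289] gap 0.9950071298707773 0.0
axes [-0.9911  0.1331  0.0025  0.1331  0.9911 -0.0019 -0.0027 -0.0016 -1.    ]
turn [-0.0005  0.0009 -0.0002] shift [0.0179 0.0161 0.032 ]
```

```bash
python3 -m pendant '0 0 0 0.01 0.01 0.02 85; 0 0 0 0.01 0.01 0.02 85; 0 0 0 0.01 0.01 0.02 85; 0 0 0 0.01 0.01 0.02 85'
python3 go.py 0.4823 -0.2161 0.080 3.0087
```

```text
t: 3.45
tool_pos: [0.4822, -0.2162, 0.0799]
tool_rot: [0.209, 3.134, -0.001]
ft_force: [0.6, -0.1, 0.6]
finger_gap: 0.989
gripper_force: 0.0
t 3.45 pos [ 0.4822 -0.2162  0.0799] q [-0.6456  0.538   1.6026  0.      1.0001 -2.083 ] F [ 0.636  -0.1204  0.5881] [-0.0313 -0.0083  0.0336] gap 0.9890915872915201 0.0
axes [-0.9911  0.1331  0.0008  0.1331  0.9911 -0.0005 -0.0008 -0.0004 -1.    ]
turn [-0.0001  0.0003 -0.0002] shift [-0.0004  0.0009 -0.0013]
```

On target. Close with a firm grip.

```bash
python3 -m pendant '0 0 0 0 0 0 0; 0 0 0 0 0 0 0; 0 0 0 0 0 0 0; 0 0 0 0 0 0 0; 0 0 0 0 0 0 0; 0 0 0 0 0 0 0; 0 0 0 0 0 0 0; 0 0 0 0 0 0 0; 0 0 0 0 0 0 0; 0 0 0 0 0 0 0; 0 0 0 0 0 0 0; 0 0 0 0 0 0 0' 80
python3 go.py 0.4823 -0.2161 0.080 3.0087
```

```text
t: 4.45
tool_pos: [0.4821, -0.2161, 0.0794]
tool_rot: [0.21, 3.134, -0.0]
ft_force: [0.8, 0.8, 2.2]
finger_gap: 0.128
gripper_force: 77.8
t 4.45 pos [ 0.4821 -0.2161  0.0794] q [-0.6457  0.5387  1.6029  0.      0.9997 -2.083 ] F [0.7758 0.797  2.232 ] [ 0.0584  0.0235 -0.0973] gap 0.1283580442460841 77.81153127551079
axes [-0.9911  0.1331  0.0003  0.1331  0.9911 -0.0002 -0.0003 -0.0001 -1.    ]
turn [-0.      0.0001 -0.0002] shift [-0.0015  0.0005 -0.0056]
```

```bash
python3 -m pendant '0 0 0 0 0 -0.05 0; 0 0 0 0 0 -0.1 0; 0 0 0 0 0 -0.15 0; 0 0 0 0 0 -0.2 0; 0 0 0 0 0 -0.25 0; 0 0 0 0 0 -0.3 0; 0 0 0 0 0 -0.4 0; 0 0 0 0 0 -0.55 0; 0 0 0 0 0 -0.7 0; 0 0 0 0 0 -0.85 0; 0 0 0 0 0 -1 0; 0 0 0 0 0 -1 0'
python3 -m pendant '0 0 0 0 0 -0.2 0; 0 0 0 0 0 -0.35 0; 0 0 0 0 0 -0.35 0;0 0 0 0 0 -0.35 0'
python3 go.py 0.67 0.245 0.215 3.13
python3 - <<'E'
from plant import env
from h import *
c=grab(env,'wrist','w2'); t=grab(env,'top','top2')
E
python3 - <<'E'
import cv2,numpy as np
a=cv2.imread('pics/w2.png'); b=cv2.imread('pics/top2.png')
a=cv2.resize(a[:, 100:540],(400,364)); b=cv2.resize(b[150:290,150:420],(400,207)); cv2.imwrite('pics/v2.png',np.vstack([a,b]))
E
```

```text
t: 5.45
tool_pos: [0.4829, -0.2166, 0.1822]
tool_rot: [0.209, 3.13, -0.005]
ft_force: [0.5, -1.0, -2.7]
finger_gap: 0.126
gripper_force: 78.0
t: 5.78
tool_pos: [0.482, -0.216, 0.2138]
tool_rot: [0.21, 3.134, -0.0]
ft_force: [-0.2, 0.3, -3.3]
finger_gap: 0.128
gripper_force: 78.5
t 5.7833 pos [ 0.482  -0.216   0.2138] q [-0.6457  0.3754  1.4261  0.      1.34   -2.083 ] F [-0.1802  0.2981 -3.3204] [-0.0164 -0.1264 -0.0674] gap 0.12833461823175257 78.53454686701298
axes [-0.9911  0.1332  0.0002  0.1332  0.9911 -0.0001 -0.0002 -0.0001 -1.    ]
turn [-0.      0.     -0.0388] shift [-1.2496  4.8196 -0.0119]
```

View pics/v2.png

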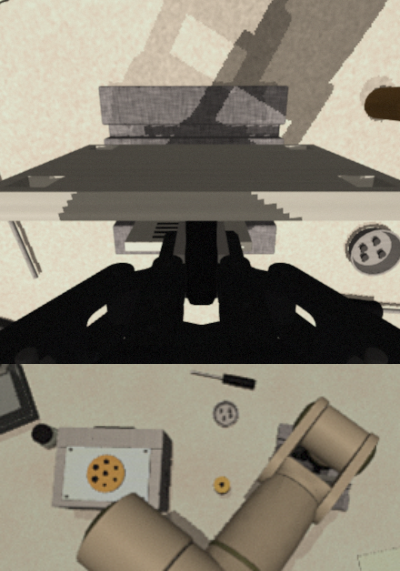

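The cover is held in the jaws and clear of the rack. The panel is still in its slot and the inner-face holes show at (45,182) and (355,182). I'll carry it out and left to a hover in front of the heater.

```bash
python3 -m pendant '0 0 -0.01 -0.2 0.2 0 0; 0 0 -0.02 -0.4 0.4 0 0; 0 0 -0.03 -0.6 0.6 0 0; 0 0 -0.0388 -0.8 0.8 0 0; 0 0 -0.0388 -1 1 0 0'
python3 -m pendant '0 0 0 -0.1 0.23 0 0; 0 0 0 -0.2 0.47 0 0; 0 0 0 -0.3 0.7 0 0; 0 0 0 -0.4 0.94 0 0'
python3 -m pendant '0 0 0 -0.1 0.23 0 0; 0 0 0 -0.2 0.47 0 0; 0 0 0 -0.25 0.7 0 0; 0 0 0 -0.31 0.94 0 0'
python3 -m pendant '0 0 0 0 0.23 0 0; 0 0 0 0 0.47 0 0; 0 0 0 0 0.7 0 0; 0 0 0 0 0.94 0 0'
python3 -m pendant '0 0 0 0 0.23 0 0; 0 0 0 0 0.47 0 0; 0 0 0 0 0.7 0 0; 0 0 0 0 0.94 0 0;0 0 0 0 0.94 0 0;0 0 0 0 0.94 0 0;0 0 0 0 0.94 0 0;0 0 0 0 0.94 0 0'
python3 go.py 0.67 0.245 0.215 3.13
cat > m3.py <<'E'
import sys
from plant import env
from h import *
np.set_printoptions(precision=4,suppress=True)
n=sys.argv[1]; c=grab(env,'wrist',n); s=env.state(); P=cloud(c); X,Y,Z=P[...,0],P[...,1],P[...,2]
def rect(m,name):
    q=P[m][:,:2]; r=cv2.minAreaRect((q*1000).astype(np.float32)); print(name,len(q),np.array(r[0])/1000,r[1:],np.median(P[m],0))
zt=s['tool_pos'][2]+.0366; m=(abs(Z-zt)<.004)&(abs(X-s['tool_pos'][0]+.043)<.015); rect(m,'cover top')
h=(abs(Z-.15)<.005)&(X<s['tool_pos'][0]-.055); rect(h,'heater top')
print('pos',s['tool_pos'],s['tool_rot'],s['ft_force'])
E
python3 m3.py w3
```

```text
t: 6.3
tool_pos: [0.5951, -0.1292, 0.2127]
tool_rot: [-0.016, -3.139, -0.001]
ft_force: [-1.0, -0.4, -3.3]
finger_gap: 0.126
gripper_force: 78.4
t: 6.63
tool_pos: [0.6357, -0.0356, 0.2125]
tool_rot: [-0.018, -3.139, -0.001]
ft_force: [0.2, -1.2, -3.0]
finger_gap: 0.127
gripper_force: 78.4
t: 6.97
tool_pos: [0.6676, 0.058, 0.2122]
tool_rot: [-0.018, -3.139, -0.0]
ft_force: [-0.1, -1.1, -4.1]
finger_gap: 0.126
gripper_force: 78.4
t: 7.3
tool_pos: [0.6684, 0.1518, 0.2123]
tool_rot: [-0.019, -3.139, 0.001]
ft_force: [0.8, 0.0, -3.2]
finger_gap: 0.13
gripper_force: 78.4
t: 7.97
tool_pos: [0.6699, 0.2438, 0.2135]
tool_rot: [-0.02, -3.14, 0.001]
ft_force: [-0.5, -0.1, -3.5]
finger_gap: 0.132
gripper_force: 78.6
t 7.9667 pos [0.6699 0.2438 0.2135] q [ 0.1836  0.7072  0.8249 -0.0003  1.6107 -1.3745] F [-0.4797 -0.1053 -3.4927] [ 0.0432 -0.0836  0.0125] gap 0.13176707848296657 78.55004668235779
axes [-0.9999  0.0127 -0.0012  0.0127  0.9999 -0.0005  0.0012 -0.0005 -1.    ]
turn [-0.0002 -0.0004 -0.0004] shift [-0.0005  0.0115 -0.0148]
cover top 17209 [0.6277 0.2451] ((146.22706604003906, 11.243191719055176), 89.35082244873047) [0.6271 0.2449 0.2494]
heater top 17846 [0.5496 0.2451] ((241.7056121826172, 18.987077713012695), 89.06917572021484) [0.5496 0.2473 0.1494]
pos [0.67   0.2438 0.2138] [-0.0201 -3.1407  0.0006] [ 0.0567 -0.6262 -2.3222]
```

View pics/w3.png

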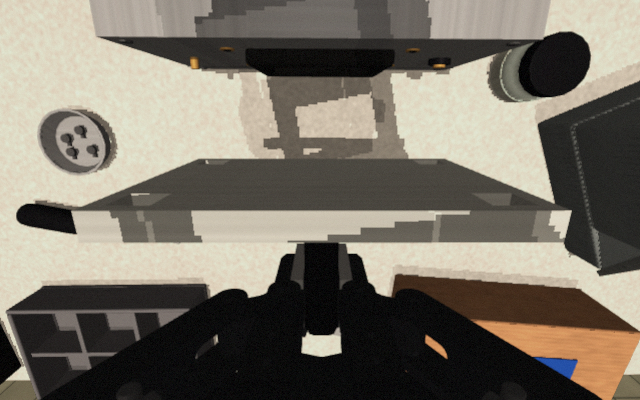

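The wrist view shows the heater front at the top: seal at (320,62), upper tapped holes at (226,49) and (413,50), further bits at (195,62) and (440,63). The held cover is at (320,190), nothing between. Next: plane fits for both faces and the 3D points.

```bash
cat > m4.py <<'E'
import sys
from h import *
np.set_printoptions(precision=4,suppress=True)
c=load(sys.argv[1]); xt,yt,zt=map(float,sys.argv[2:5])
P=cloud(c); X,Y,Z=P[...,0],P[...,1],P[...,2]; E=c['extrinsics']
def fit(m,n):
    q=P[m]
    for _ in range(6):
        a=np.linalg.lstsq(np.c_[np.ones(len(q)),q[:,1:]],q[:,0],rcond=None)[0]; r=q[:,0]-np.c_[np.ones(len(q)),q[:,1:]]@a
        q=q[abs(r)<max(.0015,2*r.std())]
    print(n,'x=a+b y+c z',a,len(q),r.std(),'yaw off',np.arctan(a[1]),'pitch',np.arctan(a[2])); return a
def hit(uv,a,dx=0):
    d=rays(c,uv)@E[:3,:3].T; o=E[:3,3]; n=np.array([1,-a[1],-a[2]]); return o+d*((a[0]+dx-o@n)/(d@n))[:,None]
ff=fit((abs(X-.558)<.012)&(abs(Y-.245)<.115)&(Z>.08)&(Z<.14)&(abs(Y-.245)>.055),'front')
sf=fit((abs(X-.57)<.006)&(abs(Y-.245)<.046)&(Z>.08)&(Z<.118),'seal')
cf=fit((abs(X-(xt-.048))<.008)&(abs(Y-yt)<.065)&(Z>zt-.03)&(Z<zt+.033),'cover inner')
print('blobs', pts(c,[[195,62],[440,63],[226,49],[413,50]]))
img=c['image'].astype(int); br=(img[...,0]-img[...,2]>40)&(X<.59)&(X>.54)&(Y>.1)&(Y<.4)&(Z<.14)
k,l,s,ce=cv2.connectedComponentsWithStats(br.astype(np.uint8))
for i in range(1,k):
    if s[i,4]>5: print('brass',s[i],ce[i],hit([ce[i]],ff))
dk=((img.max(2)<35)&(abs(X-.56)<.015)&(Z>.07)&(Z<.135)&(abs(Y-.245)<.06)); q=P[dk]; print('seal dark y',np.percentile(q[:,1],[1,99]),'z top',np.percentile(q[:,2],99),'x',np.percentile(q[:,0],[50,95]))
top=(abs(Z-.15)<.004)&(X<.57); print('heater top y', [ (lo+hi)/2 for lo,hi in [np.percentile(Y[top],[.3,99.7])]],'x max',np.percentile(X[top],99))
ct=(abs(Z-zt-.0366)<.004)&(abs(X-xt+.043)<.012); print('cover top y',np.percentile(Y[ct],[.3,99.7]),np.percentile(Y[ct],[.3,99.7]).mean(),'z',np.median(Z[ct]))
E
python3 m4.py w3 .67 .2438 .2138
```

```text
front x=a+b y+c z [0.5534 0.0193 0.0007] 3042 0.0002568096980623953 yaw off 0.019256339716806056 pitch 0.0006962854881178162
seal x=a+b y+c z [ 0.563   0.0199 -0.0009] 478 0.00047599521043943514 yaw off 0.019888604551784518 pitch -0.0008945109950524169
cover inner x=a+b y+c z [0.6186 0.0126 0.0047] 13491 0.0002558337790982702 yaw off 0.012559920700532842 pitch 0.004669948133716767
blobs [[0.5604 0.151  0.0817]
 [0.5639 0.3337 0.0848]
 [0.5583 0.1858 0.1197]
 [0.5604 0.3037 0.1193]]
brass [220  47  14   3  32] [226.      48.0312] [[0.5571 0.1848 0.116 ]]
brass [406  48  14   3  33] [412.8182  49.1818] [[0.5594 0.3044 0.1162]]
brass [190  57   9  12 102] [193.8529  62.6569] [[0.5561 0.1368 0.0464]]
brass [433  64  13   4  48] [439.      65.5417] [[0.5602 0.3496 0.0378]]
seal dark y [0.1981 0.2911] z top 0.12085222530071334 x [0.564  0.5684]
heater top y [np.float64(0.24495105439809414)] x max 0.5596760914712707
cover top y [0.1732 0.3166] 0.2449000975272063 z 0.24944124291880182
```

Measured:
- Seal face at x≈0.568.
- Heater axis at y≈0.2447, yaw offset 0.0193.
- Cover yaw offset 0.0126.
- The side bits are at ±92 mm, outside the cover.

I'll descend in front of the opening with the small yaw and pitch corrections.

```bash
python3 -m pendant '0 -0.0013 0.0021 0.05 -0.007 0.2 0; 0 -0.0013 0.0021 0.1 -0.007 0.4 0; 0 -0.0013 0.0021 0.15 -0.007 0.6 0; 0 -0.0013 0.0021 0.15 -0.007 0.8 0;0 -0.0013 0.0021 0.15 -0.007 1 0;0 -0.0013 0.0021 0.15 -0.007 1 0;0 -0.0013 0.0021 0.15 -0.007 1 0;0 -0.0013 0.0021 0.15 -0.007 1 0;0 -0.0013 0.0021 0.15 -0.007 1 0'
python3 go.py 0.63 0.2433 0.0935 3.1223
```

```text
t: 8.77
tool_pos: [0.6556, 0.2442, 0.1162]
tool_rot: [0.029, 3.134, 0.001]
ft_force: [-0.3, 0.4, -2.5]
finger_gap: 0.129
gripper_force: 78.5
t 8.7667 pos [0.6556 0.2442 0.1162] q [ 0.1881  0.7483  1.0267 -0.0009  1.3595 -1.364 ] F [-0.2596  0.4118 -2.4663] [ 0.0143 -0.1172 -0.0813] gap 0.1290054665844113 78.45812648534775
axes [-0.9998  0.0186  0.007   0.0186  0.9998  0.0005 -0.007   0.0006 -1.    ]
turn [0.0002 0.0022 0.0002] shift [ 0.2577 -0.0138  0.225 ]
```

```bash
python3 -m pendant '0 0 0 0 -0.007 0.1 0; 0 0 0 0.05 -0.007 0.18 0; 0 0 0 0.1 -0.007 0.225 0; 0 0 0 0.15 -0.007 0.225 0;0 0 0 0.15 -0.007 0.225 0;0 0 0 0.15 -0.007 0.225 0;0 0 0 0.15 -0.007 0.225 0;0 0 0 0.15 -0.007 0.225 0'
python3 go.py 0.63 0.2433 0.0935 3.1223
python3 m3.py w4; python3 m4.py w4 .640 .2433 .0935
```

```text
t: 9.43
tool_pos: [0.6403, 0.2439, 0.0922]
tool_rot: [0.029, 3.136, 0.0]
ft_force: [-1.0, 0.4, -2.8]
finger_gap: 0.129
gripper_force: 78.6
t 9.4333 pos [0.6403 0.2439 0.0922] q [ 0.1919  0.748   1.1033 -0.0009  1.2852 -1.3604] F [-1.037   0.3879 -2.8061] [ 0.0246 -0.0939 -0.0025] gap 0.1289468333984898 78.56278136372566
axes [-0.9998  0.0182  0.0052  0.0182  0.9998  0.0001 -0.0052  0.0002 -1.    ]
turn [0.0001 0.0016 0.0003] shift [ 0.103  -0.0081 -0.013 ]
cover top 17323 [0.598  0.2455] ((146.30966186523438, 11.405668258666992), 88.96388244628906) [0.5972 0.2452 0.1279]
heater top 48569 [0.5521 0.2459] ((127.61298370361328, 12.771824836730957), 88.89669799804688) [0.5523 0.2458 0.1494]
pos [0.6402 0.2439 0.0921] [0.0287 3.1367 0.0001] [ 0.248   0.1806 -2.6739]
front x=a+b y+c z [ 0.5542  0.0196 -0.0052] 3235 0.0003957171288624119 yaw off 0.019577152006267102 pitch -0.005182711993828069
seal x=a+b y+c z [ 0.6209  0.0176 -0.491 ] 862 0.00040745544288845934 yaw off 0.017591925924135016 pitch -0.45639741465540085
cover inner x=a+b y+c z [ 0.5888  0.0178 -0.0016] 14064 0.00025723268769685875 yaw off 0.017778388888845996 pitch -0.0015723187583773113
blobs [[0.5559 0.2224 0.1492]
 [0.5569 0.268  0.1496]
 [0.5539 0.2287 0.1502]
 [0.5546 0.2629 0.1496]]
brass [ 93  84  37   5 158] [109.4684  86.2089] [[0.5572 0.1814 0.1117]]
brass [506  84  37   5 156] [525.4615  86.2564] [[0.5597 0.3074 0.1129]]
brass [ 75  91  21  21 367] [ 84.8283 101.0926] [[ 0.5548 -0.0043 -0.1318]]
brass [526 102  27   6 148] [539.4257 104.4257] [[ 0.5704  0.7023 -0.4656]]
seal dark y [0.199  0.2904] z top 0.12081864303524315 x [0.5631 0.5677]
heater top y [np.float64(0.24568806629185258)] x max 0.5589453283788623
cover top y [0.1734 0.3167] 0.24504912912054744 z 0.1279617296906327
```

View pics/w4.png

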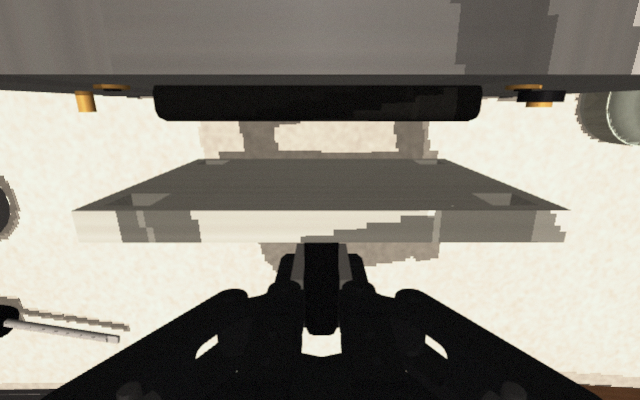

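The cover faces the seal squarely: cover at (320,190), seal at (318,103), tapped holes at (109,86) and (525,86). It needs 1.1 mm to the right, 1.5 mm up and a hair of yaw, then close the 25 mm gap to just short of contact.

```bash
python3 -m pendant '0 0 0.0006 0 -0.011 -0.015 0; 0 0 0.0006 0.03 -0.011 -0.015 0; 0 0 0.0006 0.08 -0.011 -0.015 0; 0 0 0.0006 0.13 -0.011 -0.015 0; 0 0 0.0006 0.18 -0.011 -0.015 0; 0 0 0.0006 0.21 -0.011 -0.015 0; 0 0 0.0006 0.22 -0.011 -0.015 0;0 0 0.0006 0.22 -0.011 -0.015 0;0 0 0.0006 0.22 -0.011 -0.015 0;0 0 0.0006 0.22 -0.011 -0.015 0'
python3 go.py 0.615 0.243 0.0936 3.1223
python3 m3.py w5;  python3 m4.py w5 .618 .2433 .0935 | egrep 'front|cover|brass|dark'
```

```text
t: 10.32
tool_pos: [0.6181, 0.2432, 0.0932]
tool_rot: [0.032, 3.137, 0.0]
ft_force: [0.1, 1.1, -4.1]
finger_gap: 0.13
gripper_force: 78.6
t 10.3167 pos [0.6181 0.2432 0.0932] q [ 0.1973  0.7139  1.1745 -0.0009  1.249  -1.353 ] F [ 0.1036  1.0595 -4.1455] [-0.0344 -0.1276 -0.0053] gap 0.1304274134813906 78.56389313936234
axes [-0.9998  0.0202  0.0043  0.0202  0.9998 -0.     -0.0043  0.0001 -1.    ]
turn [ 0.      0.0014 -0.0003] shift [ 0.0309 -0.0023 -0.0043]
cover top 17294 [0.5756 0.2443] ((146.506591796875, 11.201643943786621), 88.77648162841797) [0.5751 0.2447 0.1289]
heater top 119374 [0.5409 0.245 ] ((136.97677612304688, 35.54178237915039), 88.75914001464844) [0.5396 0.2449 0.1495]
pos [0.6181 0.2432 0.0932] [ 0.0317  3.1372 -0.    ] [ 0.7718  0.4662 -2.9409]
front x=a+b y+c z [0.5648 0.0201 0.0091] 1077 0.0002204439694166988 yaw off 0.020049262737974367 pitch 0.009098692385687796
cover inner x=a+b y+c z [ 0.5662  0.0195 -0.0017] 6460 0.0002793642011411703 yaw off 0.01953772998345945 pitch -0.001689516658284615
seal dark y [0.1996 0.2892] z top 0.12017259628324783 x [0.5672 0.5681]
cover top y [0.1729 0.3161] 0.24448002269382704 z 0.12890329449912014
```

```bash
python3 -m pendant '0 0 0 0.01 0 -0.005 0; 0 0 0 0.02 0 -0.005 0; 0 0 0 0.03 0 -0.005 0; 0 0 0 0.04 0 -0.005 0; 0 0 0 0.045 0 -0.005 0; 0 0 0 0.05 0 -0.005 0; 0 0 0 0.05 0 -0.005 0; 0 0 0 0.05 0 -0.005 0; 0 0 0 0.05 0 -0.005 0'
python3 -m pendant '0 0 0 0 0 0 0'
python3 -m pendant '0 0 0 0 0 0 0'
python3 go.py 0.611 0.243 0.0936 3.1223
```

```text
t: 11.12
tool_pos: [0.6132, 0.2433, 0.0937]
tool_rot: [0.032, 3.137, 0.0]
ft_force: [5.0, 0.2, -5.9]
finger_gap: 0.128
gripper_force: 78.5
t: 11.2
tool_pos: [0.6132, 0.2433, 0.0937]
tool_rot: [0.032, 3.137, 0.0]
ft_force: [4.5, 0.2, -4.8]
finger_gap: 0.128
gripper_force: 78.5
t: 11.28
tool_pos: [0.6132, 0.2432, 0.0937]
tool_rot: [0.032, 3.137, 0.0]
ft_force: [5.8, -1.2, -5.3]
finger_gap: 0.126
gripper_force: 78.5
t 11.2833 pos [0.6132 0.2432 0.0937] q [ 0.1989  0.7061  1.1896 -0.001   1.2412 -1.3514] F [ 5.7865 -1.1856 -5.2904] [ 0.035  -0.8624  0.0286] gap 0.1259846135505334 78.47077578306198
axes [-0.9998  0.0202  0.0048  0.0202  0.9998  0.     -0.0048  0.0001 -1.    ]
turn [ 0.      0.0015 -0.0003] shift [ 0.0221 -0.0029  0.001 ]
```

Contact at about 5 N. Push 1.4 mm further.

```bash
python3 -m pendant '0 0 0 0.004 0 0 0; 0 0 0 0.008 0 0 0; 0 0 0 0.014 0 0 0; 0 0 0 0.014 0 0 0; 0 0 0 0.014 0 0 0; 0 0 0 0.014 0 0 0; 0 0 0 0.014 0 0 0; 0 0 0 0.014 0 0 0'
for i in 1 2 3; do python3 -m pendant '0 0 0 0 0 0 0' | grep force; done
python3 go.py 0.611 0.243 0.0936 3.1223
python3 m3.py w6;  python3 m4.py w6 .612 .2433 .0935 | egrep 'front|cover|dark|heater'
python3 - <<'E'
from plant import env
from h import *
t=grab(env,'scene','s6'); cv2.imwrite('pics/s6c.png',np.vstack([cv2.resize(t['image'][70:240,310:480,::-1],(400,400)),cv2.resize(load('w6')['image'][0:250,::,::-1],(400,156))]))
E
```

```text
t: 11.95
tool_pos: [0.6122, 0.2433, 0.0938]
tool_rot: [0.032, 3.136, 0.0]
ft_force: [6.7, 0.2, -5.7]
finger_gap: 0.127
gripper_force: 78.4
ft_force: [6.9, 0.4, -6.3]
gripper_force: 78.4
ft_force: [7.3, 0.2, -5.1]
gripper_force: 78.4
ft_force: [6.9, -0.2, -6.8]
gripper_force: 78.4
t 12.2 pos [0.6122 0.2433 0.0937] q [ 0.1993  0.7042  1.1934 -0.0011  1.2382 -1.3509] F [ 6.9389 -0.2237 -6.7711] [-0.0153 -1.1337  0.0009] gap 0.12811932257933242 78.38094279170036
axes [-0.9998  0.0203  0.0058  0.0203  0.9998  0.0001 -0.0058  0.0002 -1.    ]
turn [ 0.0001  0.0019 -0.0003] shift [ 0.0121 -0.0029  0.0013]
cover top 14376 [0.5702 0.2446] ((146.3086700439453, 10.306100845336914), 88.97212982177734) [0.5701 0.2445 0.1295]
heater top 132867 [0.5368 0.2439] ((140.9979248046875, 40.95051193237305), 89.99513244628906) [0.5356 0.2441 0.1495]
pos [0.6122 0.2433 0.0937] [0.0317 3.1355 0.0004] [ 7.655   0.1066 -6.2561]
front x=a+b y+c z [ 0.5862  0.0094 -0.1604] 1692 0.0014112499554471143 yaw off 0.009428297164711953 pitch -0.15909151494267465
cover inner x=a+b y+c z [0. 0. 0.] 0 nan yaw off 0.0 pitch 0.0
  ret = _var(a, axis=axis, dtype=dtype, out=out, ddof=ddof,
  arrmean = um.true_divide(arrmean, div, out=arrmean,
  ret = ret.dtype.type(ret / rcount)
Traceback (most recent call last):
  File "m4.py", line 22, in <module>
    dk=((img.max(2)<35)&(abs(X-.56)<.015)&(Z>.07)&(Z<.135)&(abs(Y-.245)<.06)); q=P[dk]; print('seal dark y',np.percentile(q[:,1],[1,99]),'z top',np.percentile(q[:,2],99),'x',np.percentile(q[:,0],[50,95]))
                                                                                                            ~~~~~~~~~~~~~^^^^^^^^^^^^^^^
IndexError: index -1 is out of bounds for axis 0 with size 0
```

View pics/s6c.png

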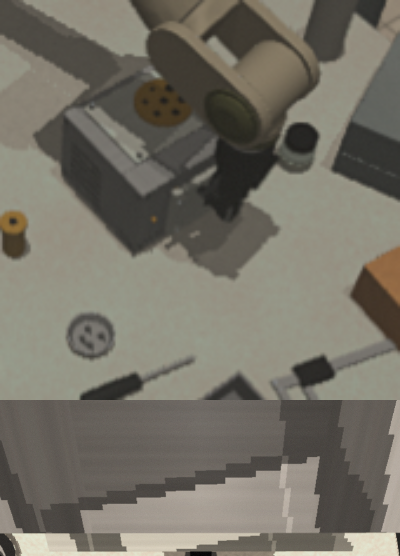

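The cover sits on the seal, centred and at height: top edge 0.1295, y 0.2446 against 0.2445. The push is about 7 N. A last 0.7 mm and a trace of pitch, then a check that it holds.

```bash
python3 -m pendant '0 0.0005 0 0.003 0 0 0; 0 0.001 0 0.007 0 0 0; 0 0.001 0 0.007 0 0 0; 0 0.001 0 0.007 0 0 0; 0 0.001 0 0.007 0 0 0; 0 0.001 0 0.007 0 0 0'
for i in 1 2 3 4 5 6; do python3 -m pendant '0 0 0 0 0 0 0' | grep ft_force; done
python3 go.py 0.611 0.243 0.0936 3.1223; python3 m3.py w7
```

```text
t: 12.8
tool_pos: [0.6117, 0.2433, 0.0936]
tool_rot: [0.032, 3.138, 0.0]
ft_force: [7.9, 0.6, -8.0]
finger_gap: 0.131
gripper_force: 78.2
ft_force: [8.1, 0.6, -7.2]
ft_force: [8.4, -0.4, -8.0]
ft_force: [7.7, 1.0, -7.1]
ft_force: [8.0, 0.4, -6.6]
ft_force: [8.8, 0.4, -6.7]
ft_force: [7.6, 0.9, -6.8]
t 13.3 pos [0.6117 0.2433 0.0936] q [ 0.1993  0.7045  1.1932 -0.0004  1.2409 -1.3511] F [ 7.5537  0.9376 -6.7874] [ 0.051  -1.284   0.0121] gap 0.13163680513695153 78.1656751781702
axes [-0.9998  0.0203  0.003   0.0203  0.9998  0.0002 -0.003   0.0003 -1.    ]
turn [ 0.0001  0.001  -0.0003] shift [ 0.0066 -0.0031  0.0003]
cover top 13585 [0.5701 0.2447] ((146.05540466308594, 9.996114730834961), 88.98157501220703) [0.5699 0.2454 0.1295]
heater top 132376 [0.5363 0.2444] ((140.86712646484375, 40.82331085205078), 89.99341583251953) [0.5351 0.244  0.1495]
pos [0.6117 0.2433 0.0937] [0.0319 3.1383 0.0004] [ 7.8373  0.6187 -7.7934]
```

```bash
python3 -c "
from plant import env
print(env.close_job())"
```

```text
the job is handed in; nothing more can be done
None
```

I handed the job in with the arm still holding the cover squarely on the seal, its screw holes over the tapped holes to within about 1 mm by camera, pushing a steady 8 N or so (seal about half squeezed), after about 13 s of the 48 s and without touching the other things on the bench.

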